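# Pack out the open end of a bench vise

## Robot

A 6-joint arm with a two-finger parallel gripper is mounted at the origin on the work surface. World frame = base frame: x ahead of the robot, y to its left, z up, the work surface at z = 0. Lengths are in mm, angles in rad, forces in N, time in s.
With the tool pointing down it reaches from about 400 to 925 mm from the base axis. Payload 12.5 kg.
Tool frame: the origin (TCP) lies at the very end of the fingers, on their centre line; the grasp point (between the pads) lies grip_depth behind it (grip_depth is the distance from the TCP to the grasp point, in mm); z points along the fingers, y is the line along which they close (so a half turn about z gives the same grasp; the last joint's range is limited). The gripper opens to 95 mm and grips with 3 to 60 N. Pads are 20 mm wide; open, the fingers measure 119 mm over their backs; the gripper's body (75 mm by 180 mm) begins 59 mm behind the grasp point.
Start: joints at [-1.24, 0.491, 1.559, -0, 1.092, -0.106], TCP at [264.426, -566.327, 214.661] pointing down, gripper open.
Joint ranges: [-3.1, 3.1], [-0.84, 2.19], [0.05, 2.79], [-1.13, 4.28], [0.06, 2.93], [-2.69, 2.69]. Speed limits (rad/s): [2.22, 2.22, 2.79, 3.14, 3.14, 3.14].

## Interface

Orientations are given as [roll, pitch, yaw] about the fixed x, y, z axes, in that order (R = Rz(yaw) Ry(pitch) Rx(roll)).
In Python, from cell import state, read_camera, job_done, grip_depth gives the robot as it stands.
- The arm moves only by the tool drive_tool, never from a script. Its argument "targets" is a list of rows, each an object with "jaw": the opening, from 0 (shut) to 1 (fully open); "travel": the shift along the tool's x, y, z in m, a list of three; "twist": the turn about the tool's z in rad. In form: [{"jaw": jaw, "travel": [tx, ty, tz], "twist": twist}, ...]. A call has 1 to 8 rows; each row is the pose to reach, as a shift and turn from the pose commanded when the call began, along the tool's axes at that moment; what a row does not reach only later rows make up. A row lasts 1/12 s, in which the tool goes at most 41.7 mm and 7.16 degrees, less where a joint would pass 70% of its speed; a pose out of reach is approached as far as the arm can. A call with a gripper value outside its range is refused whole. The fingers move at their own pace and stop on an object; the grip force is fixed at half the most. Time passes only in rows, so rows that repeat a pose let the fingers close. It gives the time, the measured TCP pose, the force, the opening and the grip force at its end, in the units of the state.
- state(): the state, without advancing time (a new reading comes with each control period).
- read_camera(name): name is "scene" or "side" or "wrist"; returns a dict with "frame" (384x512x3 uint8, red, green, blue), "fx", "fy", "cx", "cy" (pixels), "k1" (the pictures are not rectified: a ray, as slopes to the right and down, at radius r is drawn at 1 + k1 r^2 times it, then the intrinsics apply), "R" (3x3) and "t" (3): a world point X has camera coordinates R X + t. Camera axes: x right, y down, z forward; pixel columns grow to the right and rows downward; lengths in mm; the calibration is good to about 2 mm. A picture is of the moment at which its call begins. There is no depth.
- job_done(): hands the job in; it is judged then, once.
The state is a dict: "t": time; "joints": joint angles; "qvel": joint speeds; "tau": joint torques, N m; "eef_pos": TCP position; "tcp_rot": TCP orientation; "ft_force": force on the tool from outside, world axes, zero at the start; "moment": the same for the moment, N m; "opening": opening from 0.0 (shut) to 1.0 (fully open); "grip_force": force on a finger pad.
Only numpy, scipy, OpenCV 4.12 (cv2) and the standard library are available. Lean on these libraries where they do the work, as an engineer would, in place of code of your own. Each camera call takes 0.05 s, during which the arm holds its last target. There are 200 camera calls.

## Task

The twin-screw vise has a board gripped at one end only, so its jaws would rack when tightened: pack the open end. Stand slips from the rack upright on the bench in the open gap between the jaws, as many as it takes, then push the wedge down beside or between them (clear of their tabs) until the gap is closed and you feel the pack bite tight between both jaws (the wedge well down in the gap but not touching the bench). Finish holding the wedge, still pressed down tight, ready for the screws to be wound up; leave unused slips in the rack and do not disturb the other things on the bench.

Things in the scene. Friction and masses are not known exactly. Their poses are not given: they have to be found in the camera images.
- vise: Rear jaw of a dark wooden twin-screw bench vise, fast to the bench: 480 mm long (y), 45 thick, 90 high. Origin: on the bench, middle of its gripping face; y along the jaw, z up, its wood at x 0 to 45. The gap lies at x below 0. A pale board, 190 high, is gripped at y -170 to -50; screws 19 thick, 52 up, cross at y -195 and +195. The gap is open, down to the bench, from y -50 to +185.
- rear_lip (a point): Point on the upper inner edge of the rear jaw, 90 mm above the bench, in the open part of the gap (vise y = +75 mm): a good place for the wedge. Axes as the vise's. Two iron holdfasts, 125 mm high, stand on the low board behind this jaw, 60 to 130 mm behind its gripping face.
- front_lip (a point): Point opposite rear_lip on the upper inner edge of the front jaw. The horizontal distance between the two is the width of the gap: 23 to 36 mm, different every time.
- front_jaw: Front jaw of the vise, parallel to the rear jaw and standing fast: 480 x 36 x 90 mm, with two handwheels 100 mm across that reach 70 mm in front of its wood. Origin: on the bench at the middle of its gripping face; axes as the vise's, its wood at x -36 to 0.
- rack: Dark wooden rack 230 x 136 x 46 mm, fixed, with a row of four sockets along its x axis, 55 mm apart, each 12.4 mm (x) by 118 mm (y), floor 8 mm above the bench, 38 mm deep. Origin: centre of its underside. The three slips and the wedge stand in the sockets, in any order; the wedge, its top 173 mm above the bench, may lean a degree or two about y.
- slip0_grip (a point): One of three equal L-shaped pale wooden slips, 8 mm thick (its x), 60 g, upright in the rack: body 110 mm long (y), 88 high, and at its +y end a finger tab 30 mm long, up to 135 mm. The point: middle of the tab, 117 mm above its foot, 40 mm in +y from the middle of the body. Gripped here across the 30 mm, the fingers stay above the jaws. Set down upright, it stands alone.
- slip1_grip (a point): One of three equal L-shaped pale wooden slips, 8 mm thick (its x), 60 g, upright in the rack: body 110 mm long (y), 88 high, and at its +y end a finger tab 30 mm long, up to 135 mm. The point: middle of the tab, 117 mm above its foot, 40 mm in +y from the middle of the body. Gripped here across the 30 mm, the fingers stay above the jaws. Set down upright, it stands alone.
- slip2_grip (a point): One of three equal L-shaped pale wooden slips, 8 mm thick (its x), 60 g, upright in the rack: body 110 mm long (y), 88 high, and at its +y end a finger tab 30 mm long, up to 135 mm. The point: middle of the tab, 117 mm above its foot, 40 mm in +y from the middle of the body. Gripped here across the 30 mm, the fingers stay above the jaws. Set down upright, it stands alone.
- wedge: Pale wooden wedge, 165 mm long, 44 wide (its y), 70 g, tip down in the rack. Its face towards -x is flat and upright; the other slopes: 4 mm thick at the tip, growing evenly to 22 mm at 90 mm above the tip, then 22 mm up to the top. It tightens in what is left of the gap when that is about 10 to 19 mm wide; it goes beside the slips' tabs. Origin: level with the tip, 6 mm from the flat face.
- wedge_grip (a point): Centre of the wedge's head: 145 mm above its tip, 20 below its top, 11 mm from the flat face. Grip it here across the 44 mm width. Held off to one side it may bear on one jaw only: letting go for a moment lets it settle, then grip and press down again, with 10 to 20 N.
- wedge_tip (a point): Middle of the wedge's tip, 2 mm from its flat face.
- glue: Bystander: white glue bottle, 60 mm across, 165 high, near the rack's far end.
- pencil: Bystander: flat carpenter's pencil, 140 mm long, lying to the left of the rack.
- tape: Bystander: roll of paper tape, 80 mm across, 24 high, lying on the board behind the rear jaw.
- hammer: Bystander: hammer, 300 mm long, on the left of the bench.
- mug: Bystander: red mug, 82 mm across, on the right, in front of the vise.
- spray: Bystander: spray can, 64 mm across, 190 high, between vise and glue bottle.
- driver: Bystander: screwdriver, 210 mm long, lying at the back.
There are look-alikes about, which are no part of the job. Leave any blue look-alike of the part that bears slip2_grip alone.

How it is judged (in metres and radians):
On the way, in this order (a step that is already met when the one before it is completed fails the run):
1. a slip stands on the bench in the open gap, let go, while the wedge is not yet in the gap ((z of wedge_tip in the frame of vise above 0.092 m or horizontal distance between wedge_tip and rear_lip above 0.15 m) and ((x of slip0_grip in the frame of vise between -0.04 and 0 m and y of slip0_grip in the frame of vise between -0.045 and 0.175 m and z of slip0_grip in the frame of vise below 0.124 m and angle between slip0_grip's own z axis and vertical below 0.15 rad and contact force between the fingers and slip0 below 0.3 N) or (x of slip1_grip in the frame of vise between -0.04 and 0 m and y of slip1_grip in the frame of vise between -0.045 and 0.175 m and z of slip1_grip in the frame of vise below 0.124 m and angle between slip1_grip's own z axis and vertical below 0.15 rad and contact force between the fingers and slip1 below 0.3 N) or (x of slip2_grip in the frame of vise between -0.04 and 0 m and y of slip2_grip in the frame of vise between -0.045 and 0.175 m and z of slip2_grip in the frame of vise below 0.124 m and angle between slip2_grip's own z axis and vertical below 0.15 rad and contact force between the fingers and slip2 below 0.3 N))), for 0.2 s.
2. the wedge is down in the gap and the pack bears on both jaws (z of wedge_tip in the frame of vise between 0.0015 and 0.075 m and y of wedge_tip in the frame of vise between -0.03 and 0.165 m and x of wedge_tip in the frame of vise between -0.04 and 0 m and angle between wedge_grip's own z axis and vertical below 0.12 rad and contact force between any of wedge, slip0, slip1, slip2 and vise above 2 N and contact force between any of wedge, slip0, slip1, slip2 and front_jaw above 2 N and (contact force between wedge and slip0 above 2 N or contact force between wedge and slip1 above 2 N or contact force between wedge and slip2 above 2 N)), for 0.2 s.
At the end, for the whole second after the job is handed in: Fingers hold the wedge (over 3 N), at rest, upright within 7 deg, tip 15 mm or more below the jaw tops and 1.5 mm or more off the bench; the pack bears on both jaws and the wedge on a slip with over 2 N each; each slip stands in the open gap on the bench (7 mm, 9 deg) or is unmoved (25 mm) (all of step 2 and contact force between the fingers and wedge above 3 N and linear speed of wedge below 0.02 m/s and ((x of slip0_grip in the frame of vise between -0.04 and 0 m and y of slip0_grip in the frame of vise between -0.045 and 0.175 m and z of slip0_grip in the frame of vise below 0.124 m and angle between slip0_grip's own z axis and vertical below 0.15 rad) or distance of slip0_grip from where it was at the start of the episode below 0.025 m) and ((x of slip1_grip in the frame of vise between -0.04 and 0 m and y of slip1_grip in the frame of vise between -0.045 and 0.175 m and z of slip1_grip in the frame of vise below 0.124 m and angle between slip1_grip's own z axis and vertical below 0.15 rad) or distance of slip1_grip from where it was at the start of the episode below 0.025 m) and ((x of slip2_grip in the frame of vise between -0.04 and 0 m and y of slip2_grip in the frame of vise between -0.045 and 0.175 m and z of slip2_grip in the frame of vise below 0.124 m and angle between slip2_grip's own z axis and vertical below 0.15 rad) or distance of slip2_grip from where it was at the start of the episode below 0.025 m)); the arm keeps its last pose, push and grip.
It fails at once if another thing on the bench is disturbed (moved more than 25 mm) (distance of any of glue, pencil, tape, hammer, mug, spray, driver from where it was at the start of the episode above 0.025 m).
It also fails if it takes over 72 s, if anything falls off the work surface, if the arm or the gripper's body presses on something with over 40 N, if the wrist force passes 120 N, or if a joint passes its speed limit or range.

## Working session

There is one attempt and no reset: what is moved stays moved. The work goes in short steps, Python scripts to look and compute and a tool call to move; the robot and the scene stay as the last step left them, time stands still between calls to the robot, and variables do not carry over. Pictures are saved under pics/ and viewed, at most 10 in all, crops included, and the job is handed in when it is done.

Besides the shell and the picture viewer there is one more tool, called as name(argument=value, ...), one argument or row to a line, values as JSON. drive_tool: Moves the arm, as the interface text tells. Its arguments: {"type":"object","properties":{"targets":{"type":"array"}},"required":["targets"]}

```bash
mkdir -p pics; ls; cat > h.py <<'E'
import numpy as np,cv2
from cell import state,read_camera,grip_depth
def cam(n):
    c=read_camera(n);c['R']=np.array(c['R']);c['t']=np.array(c['t']);return c
def proj(c,X):
    X=np.atleast_2d(X)@c['R'].T+c['t'];s=X[:,:2]/X[:,2:];r2=(s**2).sum(1,keepdims=True);s=s*(1+c['k1']*r2)
    return s*[c['fx'],c['fy']]+[c['cx'],c['cy']]
def ray(c,p):
    K=np.array([[c['fx'],0,c['cx']],[0,c['fy'],c['cy']],[0,0,1.]])
    d=(np.array(p,float)-[c['cx'],c['cy']])/[c['fx'],c['fy']];u=d.copy()
    for _ in range(30):u=d/(1+c['k1']*(u@u))
    return -c['R'].T@c['t'],c['R'].T@np.array([u[0],u[1],1])
def atz(c,p,z):
    o,d=ray(c,p);return o+d*(z-o[2])/d[2]
def tri(obs):
    A=np.zeros((3,3));b=np.zeros(3)
    for c,p in obs:
        o,d=ray(c,p);d=d/np.linalg.norm(d);M=np.eye(3)-np.outer(d,d);A+=M;b+=M@o
    return np.linalg.solve(A,b)
def save(im,name):cv2.imwrite('pics/'+name,im[:,:,::-1])
E
python3 - <<'E'
from h import *
import pickle
print(state(),grip_depth)
cs={n:cam(n) for n in('scene','side','wrist')}
pickle.dump(cs,open('c0.pkl','wb'))
for n,c in cs.items():
    print(n,c['fx'],c['k1'],-c['R'].T@c['t'],c['R'][2])
    save(cv2.resize(c['frame'],(800,600),interpolation=cv2.INTER_CUBIC),n+'0.png')
E
```

```text
pics
{'t': 0.0, 'joints': array([-1.23961405e+00,  4.91577594e-01,  1.55947108e+00,  1.86836744e-05,
        1.09170744e+00, -1.05624055e-01]), 'qvel': array([ 2.02603755e-03,  3.05863456e-05, -9.22135068e-04,  1.34512638e-03,
        1.71392191e-03, -5.02448977e-05]), 'tau': array([-1.37470306e-03, -6.12649655e+01, -2.58181626e+01,  6.91825664e-02,
        4.81887453e-02, -8.40079042e-05]), 'eef_pos': array([ 264.3322499 , -566.06845911,  214.0431013 ]), 'tcp_rot': array([-3.14043743e+00, -1.39138428e-04,  4.36797634e-01]), 'ft_force': array([ 0.27006551, -0.06911294, -0.51036026]), 'moment': array([-0.00218833, -0.02510425, -0.00442762]), 'grip_force': 0.0, 'opening': 0.9992692232782083} 18.8
scene 452.19291223274587 0.017110079513978464 [1227.39345825 -593.73562374  894.94044875] [-0.52804128  0.57791336 -0.62224477]
side 423.6280458499831 0.05118399564883204 [ 117.18542827 1025.99859208  941.52636486] [ 0.34589639 -0.69385933 -0.63159712]
wrist 296.9787840701989 -0.05168778449230268 [ 325.70944602 -537.56150254  383.71243133] [-0.2224806  -0.10264051 -0.96951911]
```

View pics/scene0.png

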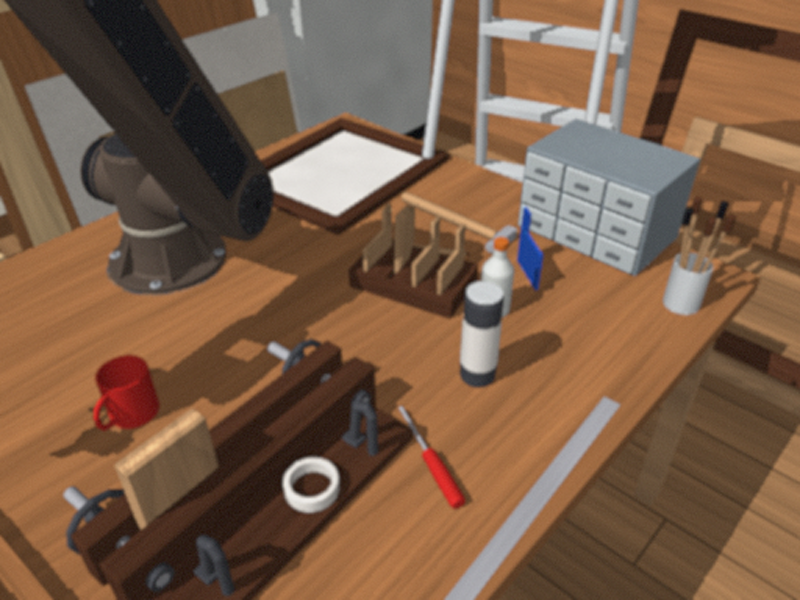

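View pics/side0.png

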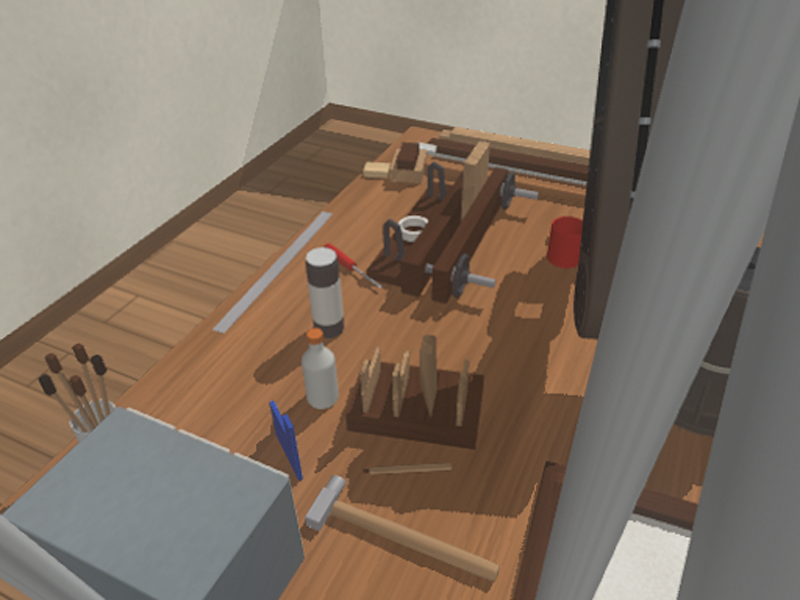

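The scene picture shows the rack at (415,265), with slips and a taller wedge second from the left. The vise is at (240,470) and the blue look-alike slip at (530,250). The side picture shows the rack at (415,400) with the wedge second from the right. Candidates in the scene picture are the three pale slips (378,245), (427,260) and (453,262), and the blue slip (530,250), which is excluded. The wedge is at (403,240). Next is one close crop mosaic.

```bash
python3 - <<'E'
from h import *
import pickle
cs=pickle.load(open('c0.pkl','rb'))
def cr(n,x,y,w,h):
    im=cs[n]['frame'][y:y+h,x:x+w];return cv2.resize(im,(400,300),interpolation=cv2.INTER_CUBIC)
a=[cr('scene',216,124,100,75),cr('side',212,208,107,80),cr('scene',40,210,240,180)[:300],cr('side',220,80,133,100)]
m=np.vstack([np.hstack(a[:2]),np.hstack(a[2:])]);save(m,'mos.png')
E
```

```text
(no output)
```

View pics/mos.png

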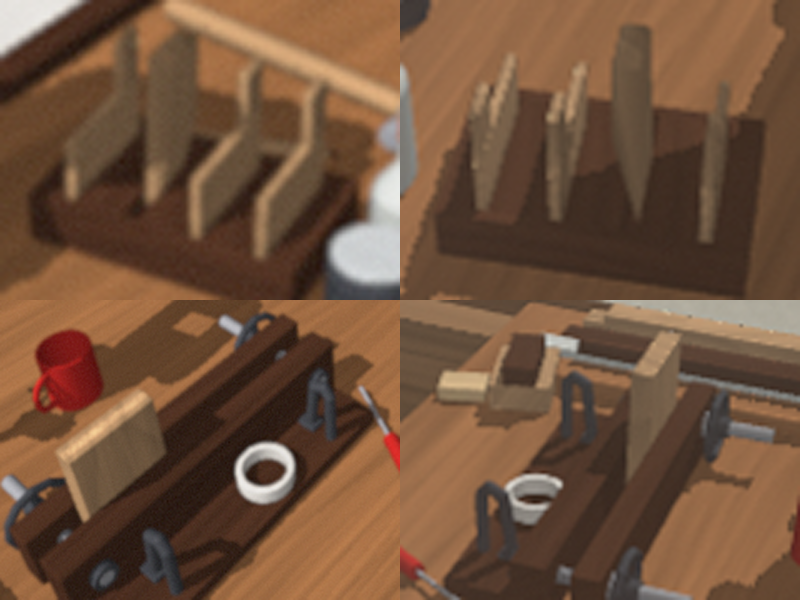

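The crops show the wedge (the tapered piece at side mosaic (633,120)) between slips. The slips' tabs are on the far side in the scene view, and the blue part is not among them. I'm fitting the rack and vise from these corners.

```bash
cat > f.py <<'E'
from h import *
import pickle
from scipy.optimize import least_squares
cs=pickle.load(open('c0.pkl','rb'))
A=lambda p:('scene',(216+p[0]/4,124+p[1]/4))
B=lambda p:('side',(212+(p[0]-400)/3.738,208+p[1]/3.75))
C=lambda p:('scene',(40+p[0]/1.6667,210+(p[1]-300)/1.724))
D=lambda p:('side',(220+(p[0]-400)/3.0075,80+(p[1]-300)/3))
print('rack z46')
for o in [A((33,190)),A((300,257)),A((360,180)),B((442,222)),B((750,255)),B((765,120)),B((478,90))]:print(o,atz(cs[o[0]],o[1],46).round())
print('slip tops z143')
for o in [A((127,27)),A((252,65)),A((315,82)),B((512,55)),B((580,64)),B((723,85))]:print(o,atz(cs[o[0]],o[1],143).round())
print('wedge top z173');
for o in [A((180,32)),B((635,26))]:print(o,atz(cs[o[0]],o[1],173).round())
print('jaws z90')
for o in [C((272,333)),C((298,320)),C((306,346)),C((333,336)),C((15,530)),C((45,560)),D((575,567)),D((628,582)),D((525,547)),D((465,530)),D((715,390))]:print(o,atz(cs[o[0]],o[1],90).round())
E
python3 f.py
```

```text
rack z46
('scene', (224.25, 171.5)) [370. 198.  46.]
('scene', (291.0, 188.25)) [582. 273.  46.]
('scene', (306.0, 169.0)) [555. 383.  46.]
('side', (223.23595505617976, 267.2)) [541. 391.  46.]
('side', (305.63295880149815, 276.0)) [328. 324.  46.]
('side', (309.6457998929909, 240.0)) [364. 196.  46.]
('side', (232.86677367576243, 232.0)) [581. 262.  46.]
slip tops z143
('scene', (247.75, 130.75)) [367. 313. 143.]
('scene', (279.0, 140.25)) [478. 337. 143.]
('scene', (294.75, 144.5)) [529. 350. 143.]
('side', (241.9625468164794, 222.66666666666666)) [525. 303. 143.]
('side', (260.15409309791335, 225.06666666666666)) [476. 291. 143.]
('side', (298.40984483681115, 230.66666666666666)) [376. 267. 143.]
wedge top z173
('scene', (261.0, 132.0)) [436. 299. 173.]
('side', (274.86784376672017, 214.93333333333334)) [444. 267. 173.]
jaws z90
('scene', (203.19673606527869, 229.1415313225058)) [554. -57.  90.]
('scene', (218.79642407151857, 221.60092807424593)) [563. -10.  90.]
('scene', (223.5963280734385, 236.68213457076567)) [613. -41.  90.]
('scene', (239.7960040799184, 230.8816705336427)) [628.   2.  90.]
('scene', (48.99982000359993, 343.4106728538283)) [ 569. -488.   90.]
('scene', (66.99946001079978, 360.81206496519724)) [ 631. -483.   90.]
('side', (278.187863674148, 169.0)) [561. -25.  90.]
('side', (295.81047381546136, 174.0)) [497. -25.  90.]
('side', (261.56275976724856, 162.33333333333331)) [628. -37.  90.]
('side', (241.61263507896925, 156.66666666666669)) [705. -38.  90.]
('side', (324.73815461346635, 110.0)) [ 550. -471.   90.]
```

drive_tool(
  targets=[
    {"jaw":1,"travel":[0.02,-0.01,-0.04],"twist":0.1},
    {"jaw":1,"travel":[0.05,-0.03,-0.075],"twist":0.2},
    {"jaw":1,"travel":[0.08,-0.045,-0.1],"twist":0.3},
    {"jaw":1,"travel":[0.115,-0.06,-0.116],"twist":0.437},
    {"jaw":1,"travel":[0.15,-0.08,-0.116],"twist":0.437},
    {"jaw":1,"travel":[0.185,-0.1,-0.116],"twist":0.437},
    {"jaw":1,"travel":[0.22,-0.115,-0.116],"twist":0.437},
    {"jaw":1,"travel":[0.255,-0.13,-0.116],"twist":0.437},
  ],
)

```text
t: 0.82
eef_pos: [440.4, -339.6, 330.9]
tcp_rot: [3.141, -0.0, -0.001]
ft_force: [-0.1, -1.2, -0.4]
opening: 1.003
grip_force: 0.0
```

drive_tool(
  targets=[
    {"jaw":1,"travel":[0.025,-0.03,0],"twist":0},
    {"jaw":1,"travel":[0.05,-0.06,0],"twist":0},
    {"jaw":1,"travel":[0.075,-0.09,0],"twist":0},
    {"jaw":1,"travel":[0.095,-0.12,0],"twist":0},
    {"jaw":1,"travel":[0.11,-0.15,0],"twist":0},
    {"jaw":1,"travel":[0.12,-0.16,0],"twist":0},
    {"jaw":1,"travel":[0.12,-0.16,0],"twist":0},
  ],
)

```text
t: 1.4
eef_pos: [561.1, -179.3, 330.3]
tcp_rot: [-3.141, 0.0, 0.003]
ft_force: [0.1, -0.0, 0.1]
opening: 1.002
grip_force: 0.0
```

```bash
python3 - <<'E'
from h import *
import pickle
c=cam('wrist');pickle.dump(c,open('c1.pkl','wb'));print(state()['eef_pos'],-c['R'].T@c['t'])
save(cv2.resize(c['frame'],(800,600),interpolation=cv2.INTER_CUBIC),'w1.png')
E
```

```text
[ 560.20801514 -180.76240749  330.2666814 ] [ 628.84586542 -179.3209264   499.88265711]
```

View pics/w1.png

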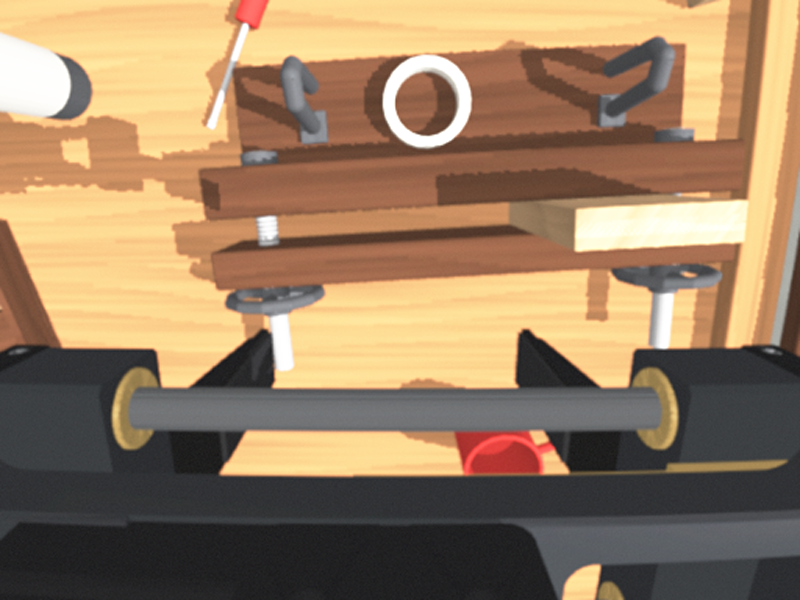

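The wrist picture shows the rear jaw's inner top edge from (219,217) to about (510,200). The front jaw's inner top edge, below its dark face, runs from (219,253) to (510,238). The board is at (640,220), the tape at (427,100), and the gap is open between. Next I measure the edges at sub-pixel.

```bash
python3 - <<'E'
from h import *
import pickle
c=pickle.load(open('c1.pkl','rb'));g=cv2.GaussianBlur(c['frame'],(0,0),.8).astype(float)
for col in (195,230,262):print(col,[tuple(int(v) for v in g[r,col]) for r in range(126,186,1)])
g=g.mean(2)
E
```

```text
195 [(169, 110, 82), (170, 111, 82), (169, 111, 81), (167, 110, 80), (165, 109, 80), (164, 108, 80), (162, 107, 79), (160, 105, 78), (155, 102, 75), (150, 99, 73), (156, 105, 76), (174, 120, 84), (192, 134, 91), (198, 139, 94), (198, 140, 94), (197, 139, 94), (198, 139, 95), (200, 141, 96), (203, 143, 97), (205, 144, 99), (206, 145, 99), (206, 144, 99), (204, 144, 98), (198, 140, 96), (177, 125, 86), (140, 97, 68), (103, 71, 52), (86, 60, 45), (84, 58, 44), (83, 58, 44), (85, 58, 44), (97, 65, 48), (121, 80, 58), (144, 94, 70), (158, 103, 76), (165, 108, 80), (167, 110, 81), (169, 111, 82), (169, 111, 82), (169, 111, 82), (167, 109, 81), (164, 107, 80), (162, 107, 78), (160, 106, 77), (160, 106, 76), (160, 105, 76), (159, 104, 76), (157, 103, 75), (156, 101, 75), (158, 102, 76), (163, 106, 79), (167, 110, 81), (169, 111, 81), (168, 111, 81), (164, 108, 80), (151, 102, 78), (128, 94, 78), (105, 90, 85), (95, 92, 92), (92, 93, 95)]
230 [(165, 109, 80), (165, 109, 80), (165, 109, 80), (166, 109, 80), (166, 109, 80), (165, 109, 80), (161, 107, 78), (161, 108, 78), (171, 118, 83), (186, 1
[... 1056 characters left out ...]
5), (198, 139, 94), (198, 139, 94), (198, 139, 94), (192, 136, 92), (172, 121, 83), (135, 95, 66), (101, 70, 51), (86, 58, 44), (83, 56, 43), (82, 56, 43), (84, 58, 44), (95, 64, 49), (117, 78, 59), (140, 92, 69), (155, 102, 75), (164, 108, 80), (169, 111, 82), (172, 114, 84), (173, 114, 84), (172, 113, 83), (169, 111, 81), (165, 109, 80), (162, 107, 78), (158, 105, 76), (156, 104, 75), (158, 104, 76), (159, 104, 77), (159, 105, 78), (158, 103, 76), (157, 103, 76), (159, 104, 77), (161, 106, 78), (163, 107, 78), (163, 108, 79), (162, 107, 79), (169, 112, 81), (197, 136, 95), (231, 171, 117), (248, 196, 132), (251, 203, 137), (251, 204, 137), (251, 204, 137), (252, 207, 138), (252, 209, 140)]
```

```bash
python3 - <<'E'
from h import *
import pickle
c=pickle.load(open('c1.pkl','rb'))
f=lambda L:np.array([atz(c,p,90) for p in L])
R=f([(195,137),(230,134.8),(262,132.9)]);F=f([(195,158.2),(230,156.2),(262,154.7)]);O=f([(230,180.0),(262,178.3)])
print(R.round(1),F.round(1),O.round(1))
d=R[2]-R[0];yaw=np.arctan2(-d[0]*-1,-d[1]*-1);print('dir',d, np.arctan2(d[0],-d[1]))
d2=F[2]-F[0];print(np.arctan2(d2[0],-d2[1]))
u=np.array([-d[1],d[0],0]);u/=np.linalg.norm(u)
print('gap',[(r-F[1])@u for r in R],'front thick',(F[1]-O[0])@u)
print('ends',f([(140,139),(140,162)]).round(1), 'board end', atz(c,(575/1.5625,250/1.5625),190),atz(c,(572/1.5625,210/1.5625),190),)
E
```

```text
[[ 596.6 -100.8   90. ]
 [ 599.7 -148.8   90. ]
 [ 602.4 -192.5   90. ]] [[ 567.4  -99.6   90. ]
 [ 570.3 -148.4   90. ]
 [ 572.5 -192.8   90. ]] [[ 536.4 -148.    90. ]
 [ 539.1 -193.2   90. ]]
dir [  5.77097181 -91.64763254   0.        ] 0.06288610224916462
0.0554802952485344
gap [np.float64(29.26907256249081), np.float64(29.298789906973486), np.float64(29.26907256249081)] front thick 33.74946791401122
ends [[594.  -24.5  90. ]
 [561.9 -21.8  90. ]] board end [ 581.35788829 -302.0335708   190.        ] [ 608.15860064 -297.47133751  190.        ]
```

drive_tool(
  targets=[
    {"jaw":1,"travel":[-0.01,-0.035,0],"twist":-0.05},
    {"jaw":1,"travel":[-0.02,-0.075,0],"twist":-0.1},
    {"jaw":1,"travel":[-0.03,-0.115,0],"twist":-0.15},
    {"jaw":1,"travel":[-0.04,-0.155,0],"twist":-0.2},
    {"jaw":1,"travel":[-0.05,-0.195,0],"twist":-0.25},
    {"jaw":1,"travel":[-0.06,-0.235,0],"twist":-0.3},
    {"jaw":1,"travel":[-0.07,-0.275,0],"twist":-0.33},
    {"jaw":1,"travel":[-0.08,-0.315,0],"twist":-0.33},
  ],
)

```text
t: 2.12
eef_pos: [479.1, 133.6, 330.8]
tcp_rot: [3.141, -0.0, 0.33]
ft_force: [0.9, 0.9, -0.1]
opening: 0.996
grip_force: 0.0
```

drive_tool(
  targets=[
    {"jaw":1,"travel":[0.003,-0.04,0],"twist":0},
    {"jaw":1,"travel":[0.006,-0.08,0],"twist":0},
    {"jaw":1,"travel":[0.01,-0.12,0],"twist":0},
    {"jaw":1,"travel":[0.012,-0.15,0],"twist":0},
    {"jaw":1,"travel":[0.012,-0.16,0],"twist":0},
    {"jaw":1,"travel":[0.012,-0.16,0],"twist":0},
  ],
)

```text
t: 2.62
eef_pos: [439.2, 289.2, 330.4]
tcp_rot: [3.141, 0.0, 0.331]
ft_force: [0.2, -0.2, -0.2]
opening: 0.998
grip_force: 0.0
```

```bash
python3 - <<'E'
from h import *
import pickle
c=cam('wrist');pickle.dump(c,open('c2.pkl','wb'));print(state()['eef_pos'],-c['R'].T@c['t'])
save(cv2.resize(c['frame'],(800,600),interpolation=cv2.INTER_CUBIC),'w2.png')
E
```

```text
[439.57600005 288.04661257 330.40101096] [503.19746416 311.322197   499.95079949]
```

View pics/w2.png

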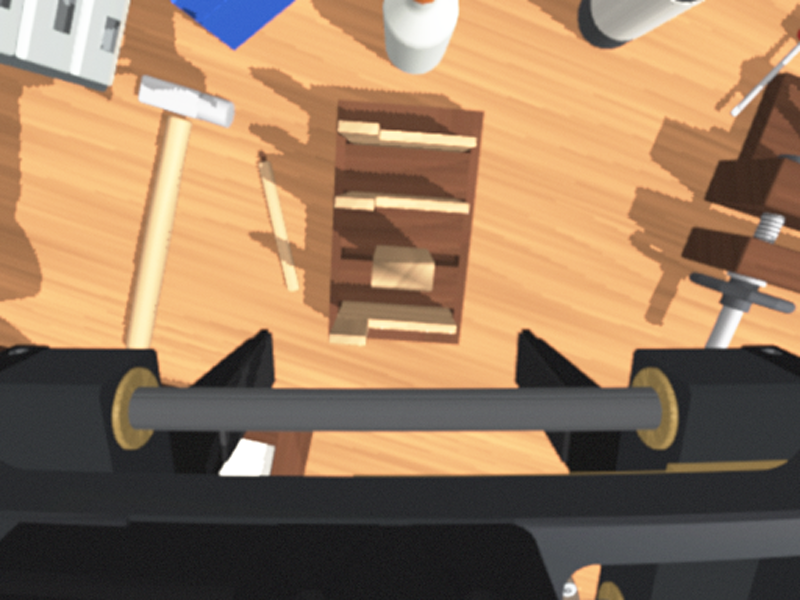

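The wrist picture shows three slips with tab tops at (360,127), (355,203) and (348,339). The wedge head is at (403,268). The rack corners are (338,102), (483,111), (460,343) and (330,337), and the blue part is at the upper left.

```bash
python3 - <<'E'
from h import *
import pickle
c=pickle.load(open('c2.pkl','rb'));s=1/1.5625
K=[atz(c,np.array(p)*s,46) for p in [(338,102),(483,111),(460,343),(330,337)]]
print('rack',np.round(K,1),np.mean(K,0).round(1))
for a,b in((3,0),(2,1)):
    d=K[b]-K[a];print('x',np.linalg.norm(d),np.arctan2(d[1],d[0]))
for a,b in((1,0),(2,3)):
    d=K[b]-K[a];print('y',np.linalg.norm(d),np.arctan2(-d[0],d[1]))
T=[atz(c,np.array(p)*s,143) for p in [(360,127),(355,203),(348,339)]];print('tabs',np.round(T,1))
d=T[0]-T[2];print(np.arctan2(d[1],d[0]),np.linalg.norm(d), np.linalg.norm(T[1]-T[2]))
for p in[(372,268),(434,268),(403,247),(403,289),(403,280)]:print(atz(c,np.array(p)*s,173).round(1))
E
```

```text
rack [[549.7 382.3  46. ]
 [586.2 253.   46. ]
 [366.6 192.   46. ]
 [328.9 321.6  46. ]] [457.9 287.2  46. ]
x 229.02688093701252 0.2681345074342441
x 227.8522637889011 0.2711708955473512
y 134.27972176794148 0.27466880568828095
y 134.9843163596951 0.28334489807358676
tabs [[528.4 346.6 143. ]
 [474.9 333.1 143. ]
 [369.3 305.  143. ]]
0.2555230484417165 164.4690184026353 109.27478878913752
[437.5 305.6 173. ]
[452.  263.6 173. ]
[459.1 289.6 173. ]
[430.2 279.5 173. ]
[436.5 281.7 173. ]
```

drive_tool(
  targets=[
    {"jaw":1,"travel":[0.03,-0.02,0],"twist":0.059},
    {"jaw":0.7,"travel":[0.048,-0.031,0.02],"twist":0.059},
    {"jaw":0.6,"travel":[0.048,-0.031,0.06],"twist":0.059},
    {"jaw":0.6,"travel":[0.048,-0.031,0.1],"twist":0.059},
    {"jaw":0.6,"travel":[0.048,-0.031,0.14],"twist":0.059},
    {"jaw":0.6,"travel":[0.048,-0.031,0.175],"twist":0.059},
    {"jaw":0.6,"travel":[0.048,-0.031,0.19],"twist":0.059},
  ],
)

```text
t: 3.25
eef_pos: [474.4, 330.2, 136.3]
tcp_rot: [3.14, 0.006, 0.268]
ft_force: [-0.2, 0.7, 0.5]
opening: 0.64
grip_force: 0.0
```

```bash
python3 - <<'E'
from h import *
c=cam('wrist');print(state()['eef_pos'],state()['tcp_rot'])
save(cv2.resize(c['frame'],(800,600),interpolation=cv2.INTER_CUBIC),'w3.png')
E
```

```text
[474.08201    330.07569746 135.3240219 ] [3.13941032 0.00732181 0.26833034]
```

View pics/w3.png

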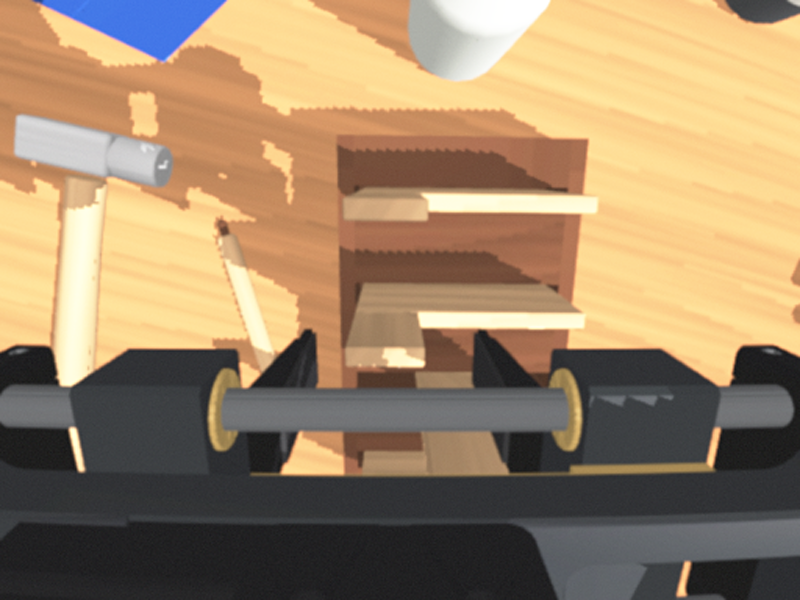

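The tab at (385,355) is between the fingertips (310,333) and (483,333), about 3 mm to the left of centre. I'm descending and closing.

drive_tool(
  targets=[
    {"jaw":0.6,"travel":[0,-0.003,0.015],"twist":0},
    {"jaw":0.6,"travel":[0,-0.003,0.029],"twist":0},
    {"jaw":0.1,"travel":[0,-0.003,0.029],"twist":0},
    {"jaw":0.1,"travel":[0,-0.003,0.029],"twist":0},
    {"jaw":0.1,"travel":[0,-0.003,0.029],"twist":0},
    {"jaw":0.1,"travel":[0,-0.003,0.029],"twist":0},
    {"jaw":0.1,"travel":[0,-0.003,0.029],"twist":0},
  ],
)

```text
t: 3.88
eef_pos: [474.5, 336.4, 112.7]
tcp_rot: [-3.141, -0.002, 0.271]
ft_force: [0.1, -0.5, -1.0]
opening: 0.314
grip_force: 29.9
```

drive_tool(
  targets=[
    {"jaw":0.1,"travel":[0,0,-0.02],"twist":0},
    {"jaw":0.1,"travel":[0,0,-0.06],"twist":0},
    {"jaw":0.1,"travel":[0,0,-0.1],"twist":0},
    {"jaw":0.1,"travel":[0,0.01,-0.14],"twist":0},
    {"jaw":0.1,"travel":[0,0.035,-0.17],"twist":0},
    {"jaw":0.1,"travel":[-0.002,0.065,-0.195],"twist":0.04},
    {"jaw":0.1,"travel":[-0.003,0.1,-0.21],"twist":0.08},
    {"jaw":0.1,"travel":[-0.004,0.135,-0.215],"twist":0.12},
  ],
)

```text
t: 4.55
eef_pos: [506.5, 204.4, 330.1]
tcp_rot: [-3.141, -0.005, 0.15]
ft_force: [2.0, 0.4, 0.2]
opening: 0.314
grip_force: 29.9
```

drive_tool(
  targets=[
    {"jaw":0.1,"travel":[0.004,0.035,0],"twist":0.03},
    {"jaw":0.1,"travel":[0.008,0.07,0],"twist":0.06},
    {"jaw":0.1,"travel":[0.012,0.105,0],"twist":0.09},
    {"jaw":0.1,"travel":[0.02,0.14,0],"twist":0.09},
    {"jaw":0.1,"travel":[0.025,0.175,0],"twist":0.09},
    {"jaw":0.1,"travel":[0.03,0.21,0],"twist":0.09},
    {"jaw":0.1,"travel":[0.035,0.235,0],"twist":0.09},
    {"jaw":0.1,"travel":[0.035,0.25,0],"twist":0.09},
  ],
)

```text
t: 5.22
eef_pos: [578.9, -39.1, 326.8]
tcp_rot: [3.141, -0.0, 0.059]
ft_force: [-0.0, 1.0, -0.8]
opening: 0.313
grip_force: 29.9
```

drive_tool(
  targets=[
    {"jaw":0.1,"travel":[0.002,0.025,0.01],"twist":0},
    {"jaw":0.1,"travel":[0.004,0.05,0.035],"twist":0},
    {"jaw":0.1,"travel":[0.006,0.07,0.065],"twist":0},
    {"jaw":0.1,"travel":[0.006,0.0795,0.09],"twist":0},
    {"jaw":0.1,"travel":[0.006,0.0795,0.11],"twist":0},
    {"jaw":0.1,"travel":[0.006,0.0795,0.112],"twist":0},
    {"jaw":0.1,"travel":[0.006,0.0795,0.112],"twist":0},
  ],
)

```text
t: 5.8
eef_pos: [588.8, -115.0, 214.4]
tcp_rot: [-3.141, 0.002, 0.061]
ft_force: [0.1, 0.3, 0.1]
opening: 0.311
grip_force: 29.9
```

```bash
python3 - <<'E'
from h import *
import pickle
c={n:cam(n) for n in('wrist','side')};pickle.dump(c,open('c4.pkl','wb'));s=state();print(s['eef_pos'],s['tcp_rot'],s['ft_force'])
w=c['wrist'];a=cv2.resize(w['frame'],(448,336),interpolation=cv2.INTER_CUBIC)
b=cv2.resize(c['side']['frame'][70:210,225:365],(336,336),interpolation=cv2.INTER_CUBIC)
save(np.hstack([a,b]),'m4.png')
E
```

```text
[ 589.71173873 -115.04222636  216.2548828 ] [ 3.14088809e+00 -1.93939647e-03  6.15655113e-02] [-0.40154813 -0.28787092  0.09146188]
```

View pics/m4.png

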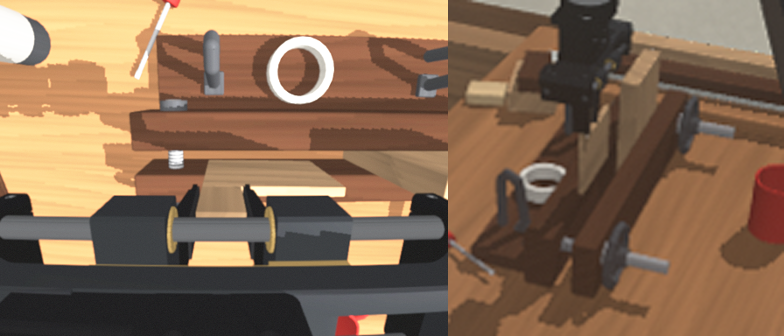

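The slip hangs over the gap. Its foot edge is at about (208–310,161), just in front of the rear jaw's inner edge at row 151. I'm checking the offsets numerically.

```bash
python3 - <<'E'
from h import *
import pickle
c=pickle.load(open('c4.pkl','rb'))['wrist']
g=cv2.GaussianBlur(c['frame'],(0,0),.6).astype(int)
for col in (260,300,340):print(col,[(r,)+tuple(int(v) for v in g[r,col]) for r in range(166,192)])
f=1/.875
print('foot',[atz(c,(x*f,161*f),111.5).round(1) for x in(210,308)])
print('rear',[atz(c,(x*f,y*f),90).round(1) for x,y in((133,146),(250,151),(350,151))])
print('screw',atz(c,(177*f,158*f),52+9).round(1),'proj screw y', 'TCP px',proj(c,[state()['eef_pos']])*.875)
E
```

```text
260 [(166, 110, 75, 56), (167, 110, 74, 55), (168, 109, 73, 54), (169, 104, 70, 52), (170, 99, 67, 50), (171, 119, 82, 59), (172, 165, 116, 79), (173, 195, 137, 93), (174, 204, 143, 98), (175, 206, 145, 99), (176, 206, 146, 99), (177, 206, 146, 99), (178, 206, 145, 99), (179, 205, 145, 99), (180, 190, 134, 93), (181, 154, 109, 76), (182, 132, 98, 72), (183, 149, 118, 89), (184, 162, 131, 98), (185, 161, 130, 98), (186, 155, 126, 96), (187, 153, 125, 95), (188, 153, 125, 95), (189, 154, 125, 94), (190, 157, 128, 96), (191, 162, 132, 100)]
300 [(166, 112, 75, 57), (167, 111, 74, 56), (168, 111, 75, 56), (169, 107, 73, 55), (170, 103, 71, 53), (171, 121, 84, 60), (172, 166, 116, 80), (173, 195, 137, 93), (174, 202, 143, 96), (175, 201, 142, 95), (176, 201, 142, 95), (177, 201, 141, 96), (178, 203, 143, 98), (179, 203, 143, 98), (180, 190, 134, 92), (181, 151, 106, 73), (182, 124, 92, 68), (183, 146, 115, 88), (184, 166, 134, 102), (185, 169, 136, 104), (186, 164, 132, 100), (187, 160, 129, 98), (188, 159, 129, 98), (189, 158, 128, 97), (190, 155, 127, 96), (191, 156, 127, 96)]
340 [(166, 169, 110, 82), (167, 170, 111, 82), (168, 168, 109, 80), (169, 163, 107, 79), (170, 155, 102, 75), (171, 156, 107, 77), (172, 178, 125, 87), (173, 197, 139, 95), (174, 202, 143, 96), (175, 203, 144, 97), (176, 202, 143, 97), (177, 202, 142, 96), (178, 202, 142, 96), (179, 200, 141, 95), (180, 188, 132, 89), (181, 148, 103, 71), (182, 111, 79, 58), (183, 120, 90, 69), (184, 148, 118, 90), (185, 166, 134, 102), (186, 169, 137, 104), (187, 166, 135, 102), (188, 161, 130, 99), (189, 161, 130, 99), (190, 163, 133, 100), (191, 165, 133, 101)]
foot [array([ 590.5, -103.4,  111.5]), array([ 597.1, -209.3,  111.5])]
rear [array([597.5, -13.1,  90. ]), array([ 600. , -148.2,   90. ]), array([ 607.4, -265. ,   90. ])]
screw [579.5 -59.7  61. ] proj screw y TCP px [[220.65918919 198.67033747]]
```

```bash
python3 - <<'E'
from h import *
import pickle
c=pickle.load(open('c4.pkl','rb'))['wrist']
print('rear',[atz(c,p,90).round(1) for p in((260,171.8),(340,171.8))]);print('foot',[atz(c,p,111.5).round(1) for p in((260,182.2),(340,182.8))])
E
```

```text
rear [array([ 599.1, -122.2,   90. ]), array([ 604.2, -203. ,   90. ])]
foot [array([ 593.4, -122.1,  111.5]), array([ 597.5, -197.7,  111.5])]
```

drive_tool(
  targets=[
    {"jaw":0.1,"travel":[0.001,0,0.025],"twist":0},
    {"jaw":0.1,"travel":[0.001,0,0.05],"twist":0},
    {"jaw":0.1,"travel":[0.001,0,0.075],"twist":0},
    {"jaw":0.1,"travel":[0.001,0,0.095],"twist":0},
    {"jaw":0.1,"travel":[0.001,0,0.103],"twist":0},
    {"jaw":0.1,"travel":[0.001,0,0.107],"twist":0},
    {"jaw":0.1,"travel":[0.001,0,0.109],"twist":0},
  ],
)

```text
t: 6.48
eef_pos: [590.8, -115.3, 106.7]
tcp_rot: [3.141, -0.001, 0.061]
ft_force: [0.6, -0.7, -0.2]
opening: 0.309
grip_force: 29.9
```

Now I push +x to the rear jaw, lowering the last bit.

drive_tool(
  targets=[
    {"jaw":0.1,"travel":[0.002,0,0.001],"twist":0},
    {"jaw":0.1,"travel":[0.003,0,0.001],"twist":0},
    {"jaw":0.1,"travel":[0.004,0,0.001],"twist":0},
    {"jaw":0.1,"travel":[0.004,0,0.001],"twist":0},
  ],
)

```text
t: 6.82
eef_pos: [594.2, -115.3, 105.3]
tcp_rot: [3.141, -0.0, 0.061]
ft_force: [-2.2, -0.5, 1.4]
opening: 0.314
grip_force: 29.9
```

drive_tool(
  targets=[
    {"jaw":0.1,"travel":[0,0,0.001],"twist":0},
    {"jaw":0.45,"travel":[0,0,0.001],"twist":0},
    {"jaw":0.45,"travel":[0,0,0.001],"twist":0},
    {"jaw":0.45,"travel":[0,0,0.001],"twist":0},
    {"jaw":0.45,"travel":[0,0,-0.01],"twist":0},
    {"jaw":0.45,"travel":[0,0,-0.04],"twist":0},
    {"jaw":0.6,"travel":[0,0,-0.08],"twist":0},
    {"jaw":0.6,"travel":[0,0,-0.12],"twist":0},
  ],
)

```text
t: 7.48
eef_pos: [593.7, -115.1, 226.3]
tcp_rot: [-3.141, 0.001, 0.061]
ft_force: [-0.2, 0.1, -0.2]
opening: 0.538
grip_force: 0.0
```

drive_tool(
  targets=[
    {"jaw":0.6,"travel":[-0.015,-0.03,-0.01],"twist":-0.03},
    {"jaw":0.6,"travel":[-0.03,-0.065,-0.01],"twist":-0.06},
    {"jaw":0.6,"travel":[-0.045,-0.1,-0.01],"twist":-0.09},
    {"jaw":0.6,"travel":[-0.06,-0.135,-0.01],"twist":-0.12},
    {"jaw":0.6,"travel":[-0.078,-0.17,-0.01],"twist":-0.15},
    {"jaw":0.6,"travel":[-0.095,-0.205,-0.01],"twist":-0.18},
    {"jaw":0.6,"travel":[-0.11,-0.24,-0.01],"twist":-0.211},
    {"jaw":0.6,"travel":[-0.126,-0.275,-0.01],"twist":-0.211},
  ],
)

```text
t: 8.15
eef_pos: [450.6, 153.0, 235.6]
tcp_rot: [3.141, -0.001, 0.273]
ft_force: [0.8, 1.0, -0.7]
opening: 0.598
grip_force: 0.0
```

drive_tool(
  targets=[
    {"jaw":0.6,"travel":[-0.009,-0.04,0],"twist":0},
    {"jaw":0.6,"travel":[-0.018,-0.08,0],"twist":0},
    {"jaw":0.6,"travel":[-0.027,-0.12,0],"twist":0},
    {"jaw":0.6,"travel":[-0.036,-0.155,0.01],"twist":0},
    {"jaw":0.6,"travel":[-0.039,-0.169,0.035],"twist":0},
    {"jaw":0.6,"travel":[-0.039,-0.169,0.06],"twist":0},
    {"jaw":0.6,"travel":[-0.039,-0.169,0.085],"twist":0},
    {"jaw":0.6,"travel":[-0.039,-0.169,0.085],"twist":0},
  ],
)

```text
t: 8.82
eef_pos: [367.2, 303.5, 146.9]
tcp_rot: [3.14, 0.005, 0.273]
ft_force: [-0.2, 0.6, -0.1]
opening: 0.598
grip_force: 0.0
```

```bash
python3 - <<'E'
from h import *
import pickle
c={n:cam(n) for n in('wrist','scene')};s=state();print(s['eef_pos'],s['tcp_rot'],s['opening'])
a=cv2.resize(c['wrist']['frame'][150:310,100:400],(600,320),interpolation=cv2.INTER_CUBIC)
b=cv2.resize(c['scene']['frame'][210:384,60:280],(338,267),interpolation=cv2.INTER_CUBIC)
m=np.zeros((587,600,3),np.uint8);m[:320]=a;m[320:,:338]=b;save(m,'m5.png')
w=c['wrist'];print('tcp px',(proj(w,[s['eef_pos']])-[100,150])*2)
E
```

```text
[368.87629091 303.98941045 150.20247026] [3.14130516e+00 7.37093919e-04 2.71744699e-01] 0.6005573250748468
tcp px [[304.46710236 152.94890083]]
```

View pics/m5.png

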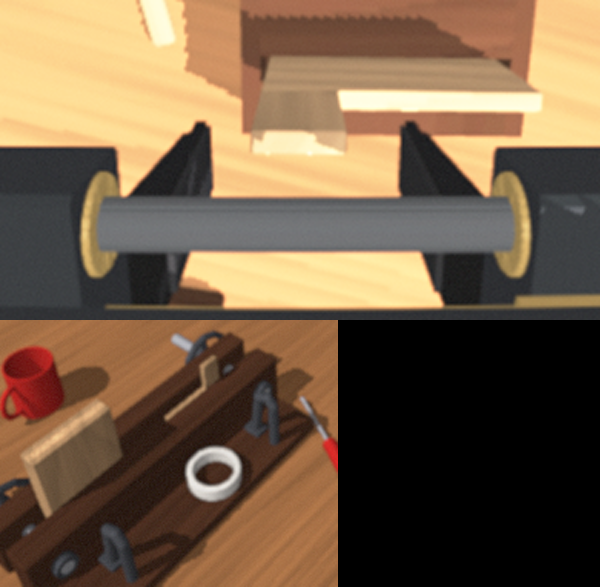

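The scene crop shows slip A standing upright in the gap at (205,385). The wrist crop shows the second tab at (300,143) between the fingers, aligned within about 3 mm. I'm gripping it.

drive_tool(
  targets=[
    {"jaw":0.6,"travel":[0,-0.001,0.02],"twist":0},
    {"jaw":0.6,"travel":[0,-0.001,0.04],"twist":0},
    {"jaw":0.6,"travel":[0,-0.001,0.044],"twist":0},
    {"jaw":0.1,"travel":[0,-0.001,0.044],"twist":0},
    {"jaw":0.1,"travel":[0,-0.001,0.044],"twist":0},
    {"jaw":0.1,"travel":[0,-0.001,0.044],"twist":0},
    {"jaw":0.1,"travel":[0,-0.001,0.044],"twist":0},
    {"jaw":0.1,"travel":[0,-0.001,0.044],"twist":0},
  ],
)

```text
t: 9.58
eef_pos: [368.8, 305.1, 106.4]
tcp_rot: [-3.141, -0.001, 0.272]
ft_force: [-0.8, 2.2, 2.8]
opening: 0.309
grip_force: 30.0
```

drive_tool(
  targets=[
    {"jaw":0.1,"travel":[0,0,-0.02],"twist":0},
    {"jaw":0.1,"travel":[0,0,-0.06],"twist":0},
    {"jaw":0.1,"travel":[0,0,-0.1],"twist":0},
    {"jaw":0.1,"travel":[0.005,0.01,-0.14],"twist":0},
    {"jaw":0.1,"travel":[0.01,0.035,-0.17],"twist":0},
    {"jaw":0.1,"travel":[0.018,0.065,-0.2],"twist":0.04},
    {"jaw":0.1,"travel":[0.025,0.1,-0.22],"twist":0.08},
    {"jaw":0.1,"travel":[0.035,0.135,-0.225],"twist":0.12},
  ],
)

```text
t: 10.25
eef_pos: [439.1, 183.3, 334.7]
tcp_rot: [-3.141, -0.006, 0.151]
ft_force: [0.7, 1.0, -0.7]
opening: 0.309
grip_force: 30.0
```

drive_tool(
  targets=[
    {"jaw":0.1,"travel":[0.01,0.035,0],"twist":0.03},
    {"jaw":0.1,"travel":[0.02,0.07,0],"twist":0.06},
    {"jaw":0.1,"travel":[0.03,0.105,0],"twist":0.09},
    {"jaw":0.1,"travel":[0.04,0.14,0],"twist":0.09},
    {"jaw":0.1,"travel":[0.05,0.175,0],"twist":0.09},
    {"jaw":0.1,"travel":[0.06,0.21,0],"twist":0.09},
    {"jaw":0.1,"travel":[0.07,0.24,0],"twist":0.09},
    {"jaw":0.1,"travel":[0.075,0.26,0],"twist":0.09},
  ],
)

```text
t: 10.92
eef_pos: [552.7, -64.1, 330.7]
tcp_rot: [3.141, -0.0, 0.06]
ft_force: [0.0, -0.2, -1.4]
opening: 0.318
grip_force: 30.0
```

drive_tool(
  targets=[
    {"jaw":0.1,"travel":[0.008,0.02,0.01],"twist":0},
    {"jaw":0.1,"travel":[0.014,0.036,0.035],"twist":0},
    {"jaw":0.1,"travel":[0.019,0.048,0.065],"twist":0},
    {"jaw":0.1,"travel":[0.021,0.052,0.095],"twist":0},
    {"jaw":0.1,"travel":[0.021,0.052,0.115],"twist":0},
    {"jaw":0.1,"travel":[0.021,0.052,0.119],"twist":0},
    {"jaw":0.1,"travel":[0.021,0.052,0.119],"twist":0},
  ],
)

```text
t: 11.5
eef_pos: [575.7, -111.9, 211.0]
tcp_rot: [-3.141, 0.002, 0.062]
ft_force: [0.1, -0.2, -0.7]
opening: 0.311
grip_force: 30.0
```

```bash
python3 - <<'E'
from h import *
import pickle
c={n:cam(n) for n in('wrist',)};pickle.dump(c,open('c6.pkl','wb'));s=state();print(s['eef_pos'],s['tcp_rot'])
a=cv2.resize(c['wrist']['frame'][110:260,130:400],(810,450)[:2],interpolation=cv2.INTER_CUBIC)[:,:800];save(a,'m6.png')
E
```

```text
[ 576.24945387 -111.94766077  212.38668589] [ 3.14145465e+00 -1.77343672e-04  6.19334079e-02]
```

View pics/m6.png

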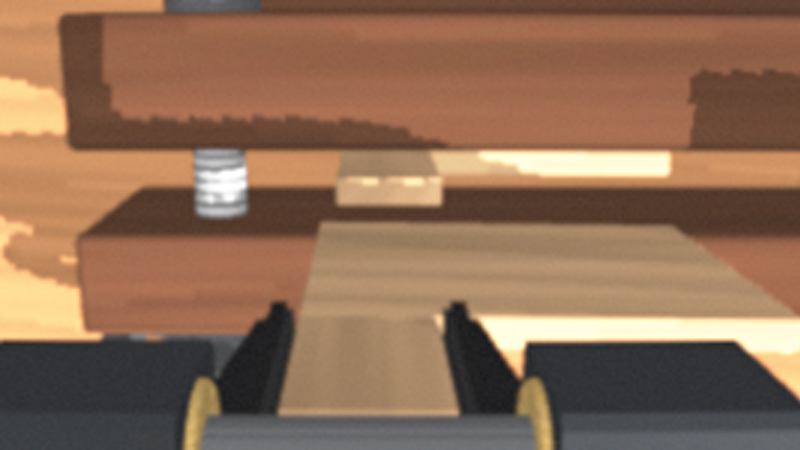

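Slip A's tab top is at (338–442,178–205) and its body strip runs to (670,150–177) along the rear jaw. The held slip B's foot edge runs from (320,222) to (675,228), and the front jaw's inner top edge is at about (80,236)–(300,236).

```bash
python3 - <<'E'
from h import *
import pickle
c=pickle.load(open('c6.pkl','rb'))['wrist']
q=lambda n,z,*P:print(n,[atz(c,(130+p[0]/3-.33,110+p[1]/3-.33),z).round(1).tolist()[:2] for p in P])
q('B foot +x',114,(320,222),(675,228));q('A tab top',135,(338,178),(442,178),(336,205),(442,205))
q('A body top',88,(600,150),(600,177),(670,165));q('rear',90,(150,149),(600,150));q('front',90,(100,236),(290,237));q('Btab',114+135,(280,415),(458,415))
q('screw',61,(220,180))
E
```

```text
B foot +x [[578.8, -97.0], [583.8, -206.8]]
A tab top [[596.9, -102.3], [598.7, -131.4], [589.1, -102.2], [591.0, -132.0]]
A body top [[602.9, -187.5], [593.8, -188.6], [599.4, -211.6]]
rear [[594.2, -38.9], [603.1, -186.9]]
front [[563.4, -22.0], [567.1, -86.2]]
Btab [[579.3, -97.7], [581.1, -126.3]]
screw [[579.4, -57.6]]
```

drive_tool(
  targets=[
    {"jaw":0.1,"travel":[0,0.004,0.025],"twist":0},
    {"jaw":0.1,"travel":[0,0.004,0.05],"twist":0},
    {"jaw":0.1,"travel":[0,0.004,0.075],"twist":0},
    {"jaw":0.1,"travel":[0,0.004,0.095],"twist":0},
    {"jaw":0.1,"travel":[0,0.004,0.105],"twist":0},
    {"jaw":0.1,"travel":[0,0.004,0.11],"twist":0},
    {"jaw":0.1,"travel":[0,0.004,0.111],"twist":0},
  ],
)

```text
t: 12.13
eef_pos: [576.9, -116.0, 101.3]
tcp_rot: [3.141, -0.001, 0.062]
ft_force: [-0.2, 0.2, 0.1]
opening: 0.312
grip_force: 30.0
```

drive_tool(
  targets=[
    {"jaw":0.1,"travel":[-0.001,0,0.001],"twist":0},
    {"jaw":0.1,"travel":[-0.002,0,0.001],"twist":0},
    {"jaw":0.1,"travel":[-0.002,0,0.001],"twist":0},
  ],
)

```text
t: 12.38
eef_pos: [574.6, -116.2, 100.7]
tcp_rot: [3.141, -0.001, 0.062]
ft_force: [-0.8, 0.4, -1.3]
opening: 0.315
grip_force: 30.0
```

drive_tool(
  targets=[
    {"jaw":0.1,"travel":[-0.001,0,0.0005],"twist":0},
    {"jaw":0.1,"travel":[-0.002,0,0.001],"twist":0},
    {"jaw":0.1,"travel":[-0.003,0,0.001],"twist":0},
    {"jaw":0.1,"travel":[-0.003,0,0.001],"twist":0},
  ],
)

```text
t: 12.72
eef_pos: [573.1, -116.5, 99.5]
tcp_rot: [3.14, -0.005, 0.062]
ft_force: [7.4, 1.6, 0.7]
opening: 0.313
grip_force: 30.0
```

drive_tool(
  targets=[
    {"jaw":0.1,"travel":[0.0007,0,0.001],"twist":0},
    {"jaw":0.42,"travel":[0.0007,0,0.001],"twist":0},
    {"jaw":0.42,"travel":[0.0007,0,0.001],"twist":0},
    {"jaw":0.42,"travel":[0.0007,0,0.001],"twist":0},
    {"jaw":0.42,"travel":[0.0007,0,-0.01],"twist":0},
    {"jaw":0.42,"travel":[0.0007,0,-0.05],"twist":0},
    {"jaw":0.7,"travel":[0.0007,0,-0.09],"twist":0},
    {"jaw":0.7,"travel":[0.0007,0,-0.13],"twist":0},
  ],
)

```text
t: 13.38
eef_pos: [571.4, -116.1, 230.8]
tcp_rot: [-3.141, 0.001, 0.062]
ft_force: [0.0, 0.5, -0.4]
opening: 0.506
grip_force: 0.0
```

drive_tool(
  targets=[
    {"jaw":0.7,"travel":[-0.009,-0.035,-0.01],"twist":-0.03},
    {"jaw":0.7,"travel":[-0.019,-0.07,-0.02],"twist":-0.06},
    {"jaw":0.7,"travel":[-0.029,-0.108,-0.02],"twist":-0.09},
    {"jaw":0.7,"travel":[-0.039,-0.146,-0.02],"twist":-0.12},
    {"jaw":0.7,"travel":[-0.05,-0.184,-0.02],"twist":-0.15},
    {"jaw":0.7,"travel":[-0.06,-0.222,-0.02],"twist":-0.18},
    {"jaw":0.7,"travel":[-0.07,-0.26,-0.02],"twist":-0.21},
    {"jaw":0.7,"travel":[-0.08,-0.29,-0.02],"twist":-0.21},
  ],
)

```text
t: 14.05
eef_pos: [472.9, 170.3, 249.5]
tcp_rot: [-3.141, -0.0, 0.274]
ft_force: [0.8, 0.1, -0.5]
opening: 0.703
grip_force: 0.0
```

drive_tool(
  targets=[
    {"jaw":0.7,"travel":[-0.002,-0.04,0],"twist":0},
    {"jaw":0.7,"travel":[-0.004,-0.08,0],"twist":0},
    {"jaw":0.7,"travel":[-0.005,-0.11,0.01],"twist":0},
    {"jaw":0.7,"travel":[-0.005,-0.119,0.035],"twist":0},
    {"jaw":0.7,"travel":[-0.005,-0.119,0.065],"twist":0},
    {"jaw":0.7,"travel":[-0.005,-0.119,0.095],"twist":0},
    {"jaw":0.7,"travel":[-0.005,-0.119,0.115],"twist":0},
    {"jaw":0.7,"travel":[-0.005,-0.119,0.115],"twist":0},
  ],
)

```text
t: 14.72
eef_pos: [435.8, 280.8, 130.9]
tcp_rot: [3.14, 0.006, 0.272]
ft_force: [0.6, 0.4, 0.5]
opening: 0.7
grip_force: 0.0
```

drive_tool(
  targets=[
    {"jaw":0.1,"travel":[0,0,0],"twist":0},
    {"jaw":0.1,"travel":[0,0,0],"twist":0},
    {"jaw":0.1,"travel":[0,0,0],"twist":0},
    {"jaw":0.1,"travel":[0,0,0],"twist":0},
    {"jaw":0.1,"travel":[0,0,0],"twist":0},
  ],
)

```text
t: 15.13
eef_pos: [438.1, 281.7, 134.8]
tcp_rot: [-3.141, -0.002, 0.272]
ft_force: [-0.1, -1.0, 6.0]
opening: 0.46
grip_force: 29.9
```

drive_tool(
  targets=[
    {"jaw":0.1,"travel":[0,0,-0.02],"twist":0},
    {"jaw":0.1,"travel":[0,0,-0.06],"twist":0},
    {"jaw":0.1,"travel":[0,0,-0.1],"twist":0},
    {"jaw":0.1,"travel":[0,0.01,-0.14],"twist":0},
    {"jaw":0.1,"travel":[0.002,0.035,-0.17],"twist":0},
    {"jaw":0.1,"travel":[0.004,0.065,-0.195],"twist":0.04},
    {"jaw":0.1,"travel":[0.006,0.1,-0.2],"twist":0.08},
    {"jaw":0.1,"travel":[0.008,0.138,-0.2],"twist":0.12},
  ],
)

```text
t: 15.8
eef_pos: [482.6, 149.9, 336.4]
tcp_rot: [-3.141, -0.005, 0.151]
ft_force: [0.8, -0.4, -1.6]
opening: 0.458
grip_force: 30.0
```

drive_tool(
  targets=[
    {"jaw":0.1,"travel":[0.006,0.037,0],"twist":0.03},
    {"jaw":0.1,"travel":[0.013,0.075,0],"twist":0.06},
    {"jaw":0.1,"travel":[0.02,0.112,0],"twist":0.09},
    {"jaw":0.1,"travel":[0.027,0.15,0],"twist":0.09},
    {"jaw":0.1,"travel":[0.034,0.187,0],"twist":0.09},
    {"jaw":0.1,"travel":[0.041,0.225,0],"twist":0.09},
    {"jaw":0.1,"travel":[0.048,0.26,0],"twist":0.09},
    {"jaw":0.1,"travel":[0.052,0.285,0],"twist":0.09},
  ],
)

```text
t: 16.47
eef_pos: [577.2, -126.0, 333.8]
tcp_rot: [3.141, -0.0, 0.06]
ft_force: [-0.9, -0.0, -1.0]
opening: 0.463
grip_force: 30.0
```

drive_tool(
  targets=[
    {"jaw":0.1,"travel":[0.005,0.025,0],"twist":0},
    {"jaw":0.1,"travel":[0.01,0.045,0.02],"twist":0},
    {"jaw":0.1,"travel":[0.014,0.06,0.05],"twist":0},
    {"jaw":0.1,"travel":[0.014,0.063,0.08],"twist":0},
    {"jaw":0.1,"travel":[0.014,0.063,0.1],"twist":0},
    {"jaw":0.1,"travel":[0.014,0.063,0.102],"twist":0},
    {"jaw":0.1,"travel":[0.014,0.063,0.102],"twist":0},
  ],
)

```text
t: 17.05
eef_pos: [594.4, -185.1, 231.4]
tcp_rot: [-3.141, 0.001, 0.062]
ft_force: [0.3, -0.5, -0.5]
opening: 0.465
grip_force: 30.0
```

```bash
python3 - <<'E'
from h import *
import pickle
c={n:cam(n) for n in('wrist','side')};pickle.dump(c,open('c7.pkl','wb'));s=state();print(s['eef_pos'],s['tcp_rot'])
a=cv2.resize(c['wrist']['frame'][110:240,150:400],(800,416),interpolation=cv2.INTER_CUBIC)
p=proj(c['side'],[[585,-185,105]])[0].astype(int);print(p)
b=cv2.resize(c['side']['frame'][p[1]-30:p[1]+16,p[0]-60:p[0]+60],(480,184),interpolation=cv2.INTER_CUBIC)
m=np.zeros((600,800,3),np.uint8);m[:416]=a;m[416:,:480]=b;save(m,'m7.png')
E
```

```text
[ 595.19172241 -185.14913464  233.41792505] [ 3.14053694e+00 -2.02186867e-03  6.20935389e-02]
[289 139]
```

View pics/m7.png

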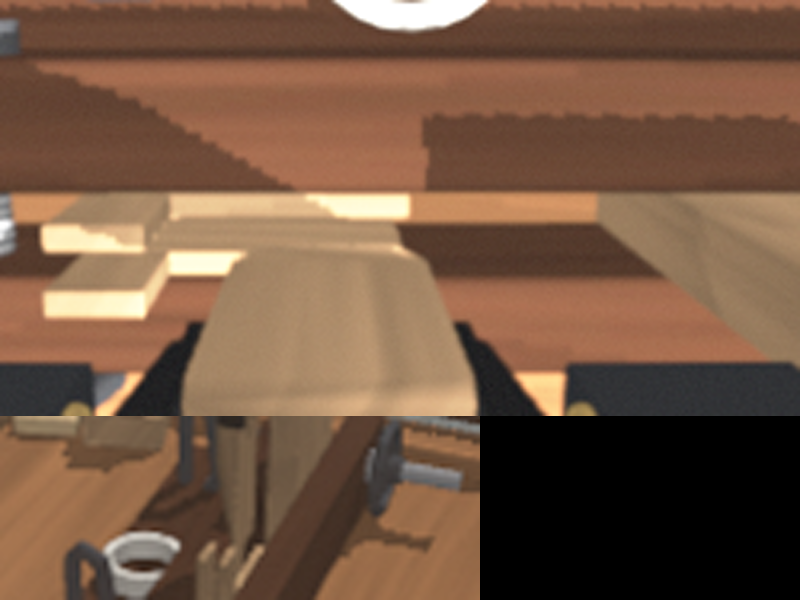

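Both slips stand along their jaws, with tabs at (105,220) and (105,285). A's top strip is at rows 193–218 and B's at rows 250–275. The wedge's tip edge at about (250–400,248) lies over the space between them.

```bash
python3 - <<'E'
from h import *
import pickle
c=pickle.load(open('c7.pkl','rb'))['wrist']
q=lambda n,z,*P:print(n,[atz(c,(150+p[0]/3.2-.33,110+p[1]/3.2-.33),z).round(1).tolist()[:2] for p in P])
q('tip +x',106.6,(250,248),(400,250));q('A body',88,(230,193),(230,218),(405,193),(405,219));q('B body',88,(200,251),(200,275))
E
```

```text
tip +x [[586.6, -160.5], [588.9, -208.4]]
A body [[600.4, -151.7], [591.8, -152.1], [604.0, -210.2], [595.2, -211.0]]
B body [[579.7, -142.3], [571.2, -142.5]]
```

drive_tool(
  targets=[
    {"jaw":0.1,"travel":[0.0015,0,0.008],"twist":0},
    {"jaw":0.1,"travel":[0.0015,0,0.016],"twist":0},
    {"jaw":0.1,"travel":[0.0015,0,0.022],"twist":0},
    {"jaw":0.1,"travel":[0.0015,0,0.028],"twist":0},
    {"jaw":0.1,"travel":[0.0015,0,0.032],"twist":0},
  ],
)

```text
t: 17.57
eef_pos: [595.9, -184.9, 198.7]
tcp_rot: [-3.141, 0.001, 0.062]
ft_force: [0.2, -1.1, -0.5]
opening: 0.463
grip_force: 30.0
```

drive_tool(
  targets=[
    {"jaw":0.1,"travel":[0,0,0.004],"twist":0},
    {"jaw":0.1,"travel":[0,0,0.008],"twist":0},
    {"jaw":0.1,"travel":[0,0,0.012],"twist":0},
    {"jaw":0.1,"travel":[0,0,0.015],"twist":0},
    {"jaw":0.1,"travel":[0,0,0.017],"twist":0},
  ],
)

```text
t: 17.98
eef_pos: [595.7, -185.1, 182.4]
tcp_rot: [-3.142, 0.001, 0.062]
ft_force: [-5.4, -0.2, 3.9]
opening: 0.459
grip_force: 30.0
```

drive_tool(
  targets=[
    {"jaw":0.1,"travel":[-0.0015,0,0.001],"twist":0},
    {"jaw":0.1,"travel":[-0.0025,0,0.003],"twist":0},
    {"jaw":0.1,"travel":[-0.0025,0,0.005],"twist":0},
    {"jaw":0.1,"travel":[-0.0025,0,0.007],"twist":0},
  ],
)

```text
t: 18.32
eef_pos: [593.8, -185.2, 175.6]
tcp_rot: [3.141, -0.001, 0.062]
ft_force: [-2.4, -0.8, 5.4]
opening: 0.457
grip_force: 30.0
```

drive_tool(
  targets=[
    {"jaw":0.52,"travel":[-0.0005,0,0.001],"twist":0},
    {"jaw":0.52,"travel":[-0.0005,0,0.001],"twist":0},
    {"jaw":0.52,"travel":[-0.0005,0,0.001],"twist":0},
    {"jaw":0.1,"travel":[-0.0005,0,0.001],"twist":0},
    {"jaw":0.1,"travel":[-0.0005,0,0.001],"twist":0},
    {"jaw":0.1,"travel":[-0.0005,0,0.003],"twist":0},
    {"jaw":0.1,"travel":[-0.0005,0,0.004],"twist":0},
    {"jaw":0.1,"travel":[-0.0005,0,0.004],"twist":0},
  ],
)

```text
t: 18.98
eef_pos: [593.4, -185.5, 173.3]
tcp_rot: [3.14, -0.002, 0.062]
ft_force: [-3.8, 0.2, 14.0]
opening: 0.462
grip_force: 30.0
```

drive_tool(
  targets=[
    {"jaw":0.1,"travel":[-0.0007,0,0.0005],"twist":0},
    {"jaw":0.1,"travel":[-0.0007,0,0.001],"twist":0},
    {"jaw":0.1,"travel":[-0.0007,0,0.001],"twist":0},
    {"jaw":0.1,"travel":[-0.0007,0,0.001],"twist":0},
  ],
)

```text
t: 19.32
eef_pos: [593.3, -185.5, 173.2]
tcp_rot: [3.14, -0.004, 0.062]
ft_force: [-2.0, 1.9, 19.5]
opening: 0.465
grip_force: 30.0
```

drive_tool(
  targets=[
    {"jaw":0.1,"travel":[0,0,0],"twist":0},
    {"jaw":0.1,"travel":[0,0,0],"twist":0},
    {"jaw":0.1,"travel":[0,0,0],"twist":0},
    {"jaw":0.1,"travel":[0,0,0],"twist":0},
    {"jaw":0.1,"travel":[0,0,0],"twist":0},
    {"jaw":0.1,"travel":[0,0,0],"twist":0},
  ],
)

```text
t: 19.82
eef_pos: [593.3, -185.5, 173.2]
tcp_rot: [3.14, -0.004, 0.062]
ft_force: [-2.7, 1.4, 19.2]
opening: 0.462
grip_force: 30.0
```

The push holds steady at 19 N with little side force and no further travel, so both sides bear. I'm handing in.

```bash
python3 -c "
from cell import job_done
print(job_done())"
```

```text
the job is handed in; nothing more can be done
None
```

I handed the job in at about 20 s, result not reported: two slips stand in the roughly 29 mm gap, the third stays in the rack, and the gripper holds the wedge between them at a steady 19 N (tip about 46 mm above the bench); contact on both jaws is inferred from the small side force.

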